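# Lift a wet painting onto the drying stand

## Task

The dark blue night painting is still wet: slide the red-handled spatula under it, lift it and set it down centred and square, paint side up, on the empty green drying stand, without touching the painting with the gripper and without tilting it steeply. Then draw the spatula out, stand it flat on the table again and let go of it. Leave the sunflower painting where it lies.

Things in the scene. Friction and masses are not known exactly. Their poses are not given: they have to be found in the camera images.
- blue_panel: Wet painting: dark navy board with blue strokes and a small pale moon, 120 x 120 x 6 mm, 60 g, loose. Origin: centre of its underside; z up, sides along x, y. Starts centred and square on a fixed wooden stand: two rails along its x, tops 40 mm over the table, 120 mm long, 14 mm wide, 80 mm gap between; the gap is free above an 8 mm base plate and open at both ends. -x is the robot's side.
- spatula: Dark steel spatula, loose, 150 g, standing on its blade. Origin: underside of the blade, centre of the handle; x along the blade to its tip. Blade 3 mm thick, 50 mm wide, x = -20 to 135 mm. Upright red handle 26 x 26 mm, z = 15 to 92 mm (black 27 mm cap to 98, 34 mm collar below 15). Grip it from above at z = 70, on any pair of faces. The board rides well with its centre at x = 100 mm.
- drying_top (a point): Empty drying stand, fixed: two green rails along its x on a white base plate 120 x 108 mm, 10 mm thick. Rail tops 60 mm over the table, rails 14 mm wide, 80 mm gap between, free above the base plate, open at both ends; -x is the robot's side. The point: centre of the stand at the height of the rail tops.
- sun_panel: The other painting, not to be moved: cream board with a yellow sunflower, same size and origin as the first, loose on a wooden stand like the first's. The three stands swap places from start to start; each has its x within 0.2 rad of the world's x.

How it is judged:
By the outcome, as a careful person would: the job done as asked, in the order asked, and still so for the second after the job is handed in, with the robot touching nothing.
It also fails if it takes over 72 s, if anything falls off the work surface, if the arm or the gripper's body presses on something with over 40 N, if the wrist force passes 120 N, or if a joint passes its speed limit or range.

## Robot

A 6-joint arm with a two-finger parallel gripper is mounted at the origin on the work surface. World frame = base frame: x ahead of the robot, y to its left, z up, the work surface at z = 0. Lengths are in m, angles in rad, forces in N, time in s.
With the tool pointing down it reaches from about 0.275 to 0.825 m from the base axis. Payload 5.2 kg.
Tool frame: the origin (TCP) lies on the centre line of the jaws, within the pads' length; the fingertips stand 25 mm ahead of it and the grasp point (between the pads) lies 6 mm ahead of it (ctrl.tip_extent is the distance from the TCP to the fingertips, in m); x points along the fingers, y is the direction in which the jaws open and shut, and the axes are right-handed (so a half turn about x gives the same grasp; the last joint's range is limited). The gripper opens to 93 mm and grips with 3 to 60 N. Pads are 15 mm wide; open, the fingers measure 128 mm over their backs; the gripper's body (75 mm by 188 mm) begins 65 mm behind the grasp point.
Start: joints at [1.119, 0.259, 1.535, -0, 1.348, -0.203], TCP at [0.135, 0.533, 0.244] pointing down, gripper open.
Joint ranges: [-3.14, 3.14], [-0.91, 2.08], [0.19, 2.58], [-1.22, 4.36], [0.22, 2.71], [-3.12, 3.12]. Speed limits (rad/s): [2.57, 2.57, 3.14, 3.14, 3.14, 3.14].

## Interface

Orientations are given as a rotation vector (axis times angle).
In Python, from workcell import ctrl, snapshot, camera_info, workorder gives the robot as it stands.
- The arm moves only by the tool servo_tool, never from a script. Its argument "moves" is a list of rows, each a list of 3 entries, a list of its own where there are three numbers: the shift along the tool's x, y, z in m, then the turn about the tool's x in rad, then the finger opening in m, from 0 to 0.093. A call has exactly 10 rows; each row shifts and turns the commanded pose from where the row before left it, along the tool's axes as they then stand; what a row does not reach is not made up. A row lasts 1/12 s, in which the tool goes at most 41.7 mm and 7.16 degrees, less where a joint would pass 70% of its speed; a pose out of reach is approached as far as the arm can. A call is refused whole if a number of a shift passes 0.0417 or a number of a turn 0.125, either way. A call with a gripper value outside its range is refused whole. The fingers move at their own pace and stop on an object; "grip_force" is the grip in N (left out, the last holds). Time passes only in rows, so rows that do not move let the fingers close, or fill a call up. It gives the time, the measured TCP pose, the force and the opening at its end, in the units of the state.
- ctrl.observe(): the state, without advancing time (a new reading comes with each control period).
- snapshot(name): name is "side" or "top"; returns (picture, depth): 400x640x3 uint8, red, green, blue; 400x640 float32, m along the optical axis (not along the pixel's ray), 0 where there is no reading.
- camera_info(name): a dict with "fov_y" (degrees; the focal length in pixels is half the picture's height over the tangent of half this angle, whatever the lens; pixels are square), "cx", "cy" (the principal point, pixels), "R" (3x3) and "t" (3): a world point X has camera coordinates R X + t. Camera axes: x right, y down, z forward; pixel columns grow to the right and rows downward; lengths in m; the calibration is good to about 2 mm. A picture is of the moment at which its call begins. camera_info takes no time and is no camera call.
- workorder.close_job(): hands the job in, once; it reports no verdict.
The state is a dict: "t": time; "joints": joint angles; "dq": joint speeds; "tau": joint torques, N m; "position": TCP position; "tool_rot": TCP orientation; "force": force on the tool from outside, world axes, zero at the start; "ft_torque": the same for the moment, N m; "opening": opening from 0.0 (shut) to 1.0 (fully open).
Only numpy, scipy, OpenCV 4.12 (cv2) and the standard library are available. Lean on these libraries where they do the work, as an engineer would, in place of code of your own. Each camera call takes 0.05 s, during which the arm holds its last target. There are 200 camera calls.

## Working session

There is one attempt and no reset: what is moved stays moved. The work goes in short steps, Python scripts to look and compute and a tool call to move; the robot and the scene stay as the last step left them, time stands still between calls to the robot, and variables do not carry over. Pictures are saved under pics/ and viewed, about 8 in all and at most 12, crops included, and the job is handed in when it is done.

Besides the shell and the picture viewer there is one more tool, called after "Emit:" as name(argument=value, ...) on one line, values as JSON. servo_tool: Moves the arm, as the interface text tells. Its arguments: {"type":"object","properties":{"moves":{"type":"array","items":{"type":"array"}},"grip_force":{"type":"number"}},"required":["moves"]}

```bash
mkdir -p pics; ls
python3 - <<'E'
from workcell import ctrl, snapshot, camera_info
import cv2,numpy as np
for n in("top","side"):
    im,d=snapshot(n); np.savez(f"{n}0.npz",im=im,d=d)
    cv2.imwrite(f"pics/{n}0.png",im[...,::-1]); print(n,camera_info(n))
print(ctrl.observe(),ctrl.tip_extent)
E
```

```text
pics
top {'fov_y': 52.81201381873087, 'cx': 314.6027006335731, 'cy': 208.27827046770776, 'R': array([[-0.04521624, -0.99897031,  0.00371557],
       [-0.97120638,  0.04308807, -0.23431089],
       [ 0.23390953, -0.01420324, -0.97215462]]), 't': array([0.00481112, 0.55507632, 0.71416075])}
side {'fov_y': 44.95040338850826, 'cx': 318.9626879055627, 'cy': 199.8435523719134, 'R': array([[-0.97761064, -0.20938766, -0.02083834],
       [-0.09587777,  0.53140757, -0.84167301],
       [ 0.18730959, -0.82083056, -0.53958532]]), 't': array([0.51897322, 0.10737435, 1.02904007])}
{'t': 0.1, 'joints': array([ 1.11922352e+00,  2.59278465e-01,  1.53592463e+00,  2.55684148e-06,
        1.34799092e+00, -2.02810389e-01]), 'dq': array([-0.00127809, -0.00317341, -0.00161191,  0.0004632 ,  0.00111582,
       -0.00155365]), 'tau': array([ 8.75198111e-04, -4.38212442e+01, -2.84639919e+01,  7.20322737e-02,
        3.62510362e-02, -6.20179526e-05]), 'position': array([0.13520469, 0.53268303, 0.24291598]), 'tool_rot': array([ 0.19410785,  1.5624771 , -0.19649376]), 'force': array([-0.17237463, -0.26501269, -0.12440788]), 'ft_torque': array([0.01620419, 0.01048201, 0.0039367 ]), 'opening': 0.9984833717583977} 0.025
```

View pics/top0.png

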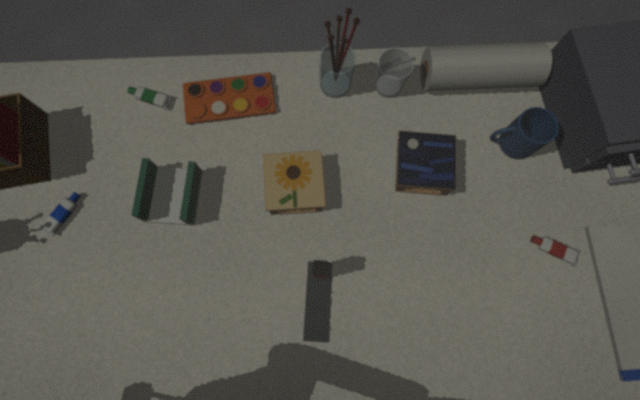

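View pics/side0.png

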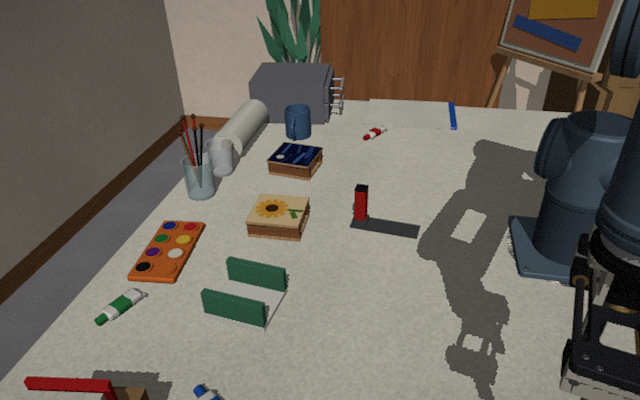

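The top view shows the navy board at about (427,160), the sunflower at (294,182), and the green stand at (168,190). The spatula handle is at (320,268), with its blade pointing back toward the robot, ending near (317,340). The side view agrees, with the handle at (361,205) and the blade tip at (418,231).

```bash
cat > h.py <<'E'
import cv2,numpy as np
from workcell import ctrl,snapshot,camera_info
from scipy.spatial.transform import Rotation as Ro
def cam(n):
    c=camera_info(n); f=200/np.tan(np.radians(c["fov_y"]/2)); return c,f
def ray(n,uv,z):
    c,f=cam(n); uv=np.atleast_2d(uv).astype(float)
    d=np.c_[(uv[:,0]-c["cx"])/f,(uv[:,1]-c["cy"])/f,np.ones(len(uv))]@c["R"]
    o=-c["R"].T@c["t"]; return o+d*((z-o[2])/d[:,2])[:,None]
def cloud(n,d):
    c,f=cam(n); v,u=np.mgrid[:400,:640]
    P=np.stack([(u-c["cx"])/f*d,(v-c["cy"])/f*d,d],-1); return (P-c["t"])@c["R"]
def rect(P):
    (x,y),(w,h),a=cv2.minAreaRect((P[:,:2]*1000).astype(np.float32))
    return round(x,1),round(y,1),round(w,1),round(h,1),round((a+45)%90-45,2)
def tool():
    s=ctrl.observe(); M=Ro.from_rotvec(s["tool_rot"]).as_matrix(); return s,M
E
cat > m.py <<'E'
from h import *
for n in("top","side"):
    q=np.load(f"{n}0.npz"); im,d=q["im"],q["d"]; W=cloud(n,d); X,Y,Z=[W[...,i] for i in range(3)]
    hsv=cv2.cvtColor(im,cv2.COLOR_RGB2HSV)
    ok=d>0
    for nm,x0,x1,y0,y1,z0,z1 in [("blue",.35,.8,-.4,-.1,.041,.053),("sun",.35,.8,-.1,.16,.041,.053),("green",.35,.8,.16,.5,.055,.066),("spat_cap",.25,.5,-.12,.12,.09,.105)]:
        m=(ok&(X>x0)&(X<x1)&(Y>y0)&(Y<y1)&(Z>z0)&(Z<z1)).astype(np.uint8)
        k,l,st,_=cv2.connectedComponentsWithStats(m)
        for i in range(1,k):
            if st[i,4]>25:
                v,u=np.where(l==i); zc=np.median(Z[l==i])
                print(n,nm,st[i],"z",round(float(zc),4),"rect",rect(W[l==i]),"mean",W[l==i].mean(0).round(4))
    # blade: dark, low saturation close to table
    m=(ok&(X>.2)&(X<.5)&(Y>-.1)&(Y<.1)&(Z<.012)&(Z>-.01)&(im.max(-1)<(60 if n=="top" else 75))).astype(np.uint8)
    k,l,st,_=cv2.connectedComponentsWithStats(m)
    for i in range(1,k):
        if st[i,4]>150:
            v,u=np.where(l==i); P=ray(n,np.c_[u,v],.003); print(n,"blade",st[i],rect(P))
s,M=tool(); print(M.round(3))
E
python3 m.py
```

```text
top blue [ 396  131   60   60 3272] z 0.0459 rect (652.6, -253.5, 119.9, 121.7, -7.33) mean [ 0.6504 -0.2531  0.046 ]
top sun [ 263  150   63   61 3381] z 0.0462 rect (621.3, 20.1, 121.3, 120.0, 1.36) mean [0.6197 0.0201 0.0463]
top green [131 158  19  59 470] z 0.0597 rect (616.5, 322.8, 15.6, 120.1, -6.86) mean [0.6154 0.3224 0.0595]
top green [179 161  17  60 455] z 0.0597 rect (605.1, 229.8, 15.0, 120.2, -6.95) mean [0.6031 0.2295 0.0596]
top spat_cap [313 260  15  16 225] z 0.0974 rect (437.8, -24.3, 25.2, 26.9, -2.86) mean [ 0.4375 -0.0243  0.0975]
top blade [ 304  263   29   79 1535] (381.1, -19.6, 48.2, 151.6, -6.14)
side blue [266 142  57  27 952] z 0.0466 rect (653.7, -251.4, 128.0, 122.8, -7.87) mean [ 0.6519 -0.2466  0.0465]
side sun [ 245  193   64   36 1648] z 0.0465 rect (622.4, 20.4, 121.1, 126.5, 1.33) mean [0.6208 0.0269 0.0465]
side sun [354 204  13   8  55] z 0.0471 rect (435.3, -14.7, 30.9, 16.1, 29.54) mean [ 0.4374 -0.0123  0.047 ]
side green [225 256  60  18 398] z 0.0597 rect (605.5, 231.3, 17.7, 120.5, -7.64) mean [0.6045 0.2327 0.0595]
side green [200 288  65  22 494] z 0.0597 rect (617.2, 324.2, 18.1, 120.5, -6.44) mean [0.6161 0.3258 0.0594]
side spat_cap [354 183  14  11 108] z 0.0975 rect (438.7, -22.8, 30.8, 26.0, -6.37) mean [ 0.4383 -0.0193  0.0968]
side blade [350 217  70  21 752] (380.5, -14.9, 50.1, 152.5, -6.58)
[[-0.001  0.246  0.969]
 [-0.001  0.969 -0.246]
 [-1.    -0.002 -0.   ]]
```

Measured sizes match the given ones (board 120 mm, rails 120 x 15 at z 0.060, panel top 0.046, cap 0.0975).

| Thing | Position (m) | Yaw |
|---|---|---|
| Blue board | (0.653, -0.253) | -7.4° |
| Drying stand | (0.611, 0.277) | -7.0° |
| Spatula handle | (0.438, -0.0245) | 173.7° |

I'm moving over the spatula now.

Emit:
servo_tool(moves=[[[0,-0.0233,0.0215],0,0.093],[[0,-0.0233,0.0215],0,0.093],[[0,-0.0233,0.0215],0,0.093],[[0,-0.0233,0.0215],0,0.093],[[0,-0.0233,0.0215],0,0.093],[[0,-0.0233,0.0215],0,0.093],[[0,-0.0233,0.0215],0,0.093],[[0,-0.0233,0.0215],0,0.093],[[0,-0.0233,0.0215],0,0.093],[[0,-0.0233,0.0215],0,0.093]], grip_force=50)

```text
t: 0.93
position: [0.2865, 0.2528, 0.2435]
tool_rot: [0.195, 1.562, -0.195]
force: [0.7, 0.4, 0.7]
opening: 1.0
```

Emit:
servo_tool(moves=[[[0,-0.0233,0.0215],0,0.093],[[0,-0.0233,0.0215],0,0.093],[[0,-0.0233,0.0215],0,0.093],[[0,-0.0233,0.0215],0,0.093],[[0,-0.0233,0.0215],0,0.093],[[0,-0.0233,0.0215],0,0.093],[[0,-0.0233,0.0215],0,0.093],[[0,-0.0233,0.0215],0,0.093],[[0,-0.0233,0.0215],0,0.093],[[0,-0.0233,0.0215],0,0.093]])

```text
t: 1.77
position: [0.4376, -0.026, 0.2434]
tool_rot: [0.196, 1.562, -0.196]
force: [0.6, 0.7, -0.3]
opening: 0.999
```

Emit:
servo_tool(moves=[[[0,0,0],-0.069,0.093],[[0,0,0],-0.069,0.093],[[0,0,0],0,0.093],[[0,0,0],0,0.093],[[0,0,0],0,0.093],[[0,0,0],0,0.093],[[0,0,0],0,0.093],[[0,0,0],0,0.093],[[0,0,0],0,0.093],[[0,0,0],0,0.093]])

```text
t: 2.6
position: [0.4374, -0.0243, 0.2437]
tool_rot: [0.087, 1.569, -0.087]
force: [0.4, -1.0, -0.1]
opening: 0.997
```

Emit:
servo_tool(moves=[[[0.024,0,0],0,0.093],[[0.024,0,0],0,0.093],[[0.024,0,0],0,0.093],[[0.024,0,0],0,0.093],[[0.024,0,0],0,0.093],[[0.024,0,0],0,0.093],[[0.0235,0,0],0,0.093],[[0,0,0],0,0.093],[[0,0,0],0,0.093],[[0,0,0],0,0.02]])

```text
t: 3.43
position: [0.4382, -0.0247, 0.0771]
tool_rot: [0.087, 1.568, -0.087]
force: [1.4, -0.4, -0.4]
opening: 0.965
```

Emit:
servo_tool(moves=[[[0,0,0],0,0.015],[[0,0,0],0,0.015],[[0,0,0],0,0.015],[[0,0,0],0,0.015],[[0,0,0],0,0.015],[[0,0,0],0,0.015],[[0,0,0],0,0.015],[[0,0,0],0,0.015],[[0,0,0],0,0.015],[[0,0,0],0,0.015]])

```text
t: 4.27
position: [0.4374, -0.0244, 0.0761]
tool_rot: [0.087, 1.569, -0.087]
force: [-0.6, 0.7, 0.0]
opening: 0.283
```

Emit:
servo_tool(moves=[[[-0.005,0,0],0,0.015],[[-0.015,0,0],0,0.015],[[-0.02,0,0],0,0.015],[[-0.02,0,0],0,0.015],[[-0.02,0,0],0,0.015],[[-0.015,0,0],0,0.015],[[-0.005,0,0],0,0.015],[[0,0,0],0,0.015],[[0,0,0],0,0.015],[[0,0,0],0,0.015]])

```text
t: 5.1
position: [0.4366, -0.0242, 0.1751]
tool_rot: [0.088, 1.571, -0.087]
force: [0.1, 0.2, -2.8]
opening: 0.277
```

Emit:
servo_tool(moves=[[[0,0,0],0.05,0.015],[[0,0,0],0.11,0.015],[[0,0,0],0.12,0.015],[[0,0,0],0.12,0.015],[[0,0,0],0.12,0.015],[[0,0,0],0.12,0.015],[[0,0,0],0.12,0.015],[[0,0,0],0.12,0.015],[[0,0,0],0.12,0.015],[[0,0,0],0.12,0.015]])

```text
t: 5.93
position: [0.4366, -0.0242, 0.1748]
tool_rot: [0.959, 1.352, -0.961]
force: [0.3, 0.1, -1.5]
opening: 0.281
```

Emit:
servo_tool(moves=[[[0,0,0],0.12,0.015],[[0,0,0],0.12,0.015],[[0,0,0],0.12,0.015],[[0,0,0],0.12,0.015],[[0,0,0],0.12,0.015],[[0,0,0],0.12,0.015],[[0,0,0],0.12,0.015],[[0,0,0],0.12,0.015],[[0,0,0],0.12,0.015],[[0,0,0],0.12,0.015]])

```text
t: 6.77
position: [0.4366, -0.0243, 0.1748]
tool_rot: [1.811, 0.668, -1.815]
force: [0.2, 0.2, -0.8]
opening: 0.281
```

Emit:
servo_tool(moves=[[[0,0,0],0.12,0.015],[[0,0,0],0.12,0.015],[[0,0,0],0.12,0.015],[[0,0,0],0.12,0.015],[[0,0,0],0.12,0.015],[[0,0,0],0.12,0.015],[[0,0,0],0.08,0.015],[[0,0,0],0.041,0.015],[[0,0,0],0,0.015],[[0,0,0],0,0.015]])

```text
t: 7.6
position: [0.4368, -0.0243, 0.1752]
tool_rot: [-2.152, 0.138, 2.157]
force: [0.0, -0.1, -1.6]
opening: 0.283
```

```bash
cat > sp.py <<'E'
# measure held spatula relative to the TCP: blade plane, yaw, tip
from h import *
import sys
s,M=tool(); p=s["position"]; z=M[:,2]; ax=-z
yaw=np.arctan2(ax[1],ax[0]); print("t",s["t"],"tcp",p.round(4),"spat yaw by tool",np.degrees(yaw).round(2),"j6",s["joints"][5].round(2))
for n in("top","side"):
    im,d=snapshot(n); np.savez(f"{n}_{sys.argv[1]}.npz",im=im,d=d); cv2.imwrite(f"pics/{n}_{sys.argv[1]}.png",im[...,::-1])
    W=cloud(n,d); L=(W-p); a=L@ax; b=L@M[:,1]; c=W[...,2]-(p[2]-.076)
    m=(d>0)&(a>.03)&(a<.15)&(abs(b)<.04)&(abs(c-.003)<.025)
    if m.sum()<50: print(n,"few",m.sum()); continue
    k,l,st,_=cv2.connectedComponentsWithStats(m.astype(np.uint8)); i=1+st[1:,4].argmax(); m=l==i
    A=np.c_[a[m],b[m],np.ones(m.sum())]; co=np.linalg.lstsq(A,c[m],rcond=None)[0]
    print(n,m.sum(),"top-face height vs nominal 3mm at handle",(co[2]*1e3).round(1),"pitch deg",np.degrees(co[0]).round(2),"roll",np.degrees(co[1]).round(2),"tip",(np.percentile(a[m],99)*1e3).round(1),"b range",(np.percentile(b[m],[1,99])*1e3).round(1),"rect world",rect(W[m]))
E
python3 sp.py 1
```

```text
t 7.6 tcp [ 0.4368 -0.0243  0.1752] spat yaw by tool -7.38 j6 1.39
top few 0
side 558 top-face height vs nominal 3mm at handle 3.3 pitch deg -0.46 roll 0.59 tip 133.0 b range [-27.8  24.1] rect world (518.2, -33.5, 55.5, 103.6, -8.34)
```

The spatula is held level (pitch -0.5°) at nominal offset. Next is the standoff in front of the blue stand.

Emit:
servo_tool(moves=[[[0,0.01,-0.0007],0,0.015],[[0,0.0225,-0.0015],0,0.015],[[0,0.0225,-0.0015],0,0.015],[[0,0.0225,-0.0015],0,0.015],[[0,0.0225,-0.0015],0,0.015],[[0,0.0225,-0.0015],0,0.015],[[0,0.0225,-0.0015],0,0.015],[[0,0.0225,-0.0015],0,0.015],[[0,0.0225,-0.0015],0,0.015],[[0,0.009,-0.001],0,0.015]])

```text
t: 8.53
position: [0.4248, -0.227, 0.1762]
tool_rot: [-2.155, 0.144, 2.154]
force: [-0.0, -0.1, -1.9]
opening: 0.279
```

Emit:
servo_tool(moves=[[[0.005,0,0],0,0.015],[[0.012,0,0],0,0.015],[[0.015,0,0],0,0.015],[[0.015,0,0],0,0.015],[[0.015,0,0],0,0.015],[[0.01,0,0],0,0.015],[[0.005,0,0],0,0.015],[[0,0,0],0,0.015],[[0,0,0],0,0.015],[[0,0,0],0,0.015]])

```text
t: 9.37
position: [0.4257, -0.2238, 0.0999]
tool_rot: [-2.156, 0.141, 2.153]
force: [0.8, 0.5, -1.9]
opening: 0.281
```

```bash
python3 sp.py 2
```

```text
t 9.3667 tcp [ 0.4257 -0.2238  0.0999] spat yaw by tool -7.44 j6 0.98
top 873 top-face height vs nominal 3mm at handle 3.5 pitch deg -1.12 roll -0.31 tip 132.3 b range [-25.2  24.4] rect world (524.0, -240.2, 58.7, 86.4, -7.23)
side 396 top-face height vs nominal 3mm at handle 5.0 pitch deg -1.92 roll -1.05 tip 134.6 b range [-28.8  25.8] rect world (514.2, -235.8, 60.3, 117.5, -6.95)
```

View pics/side_2.png

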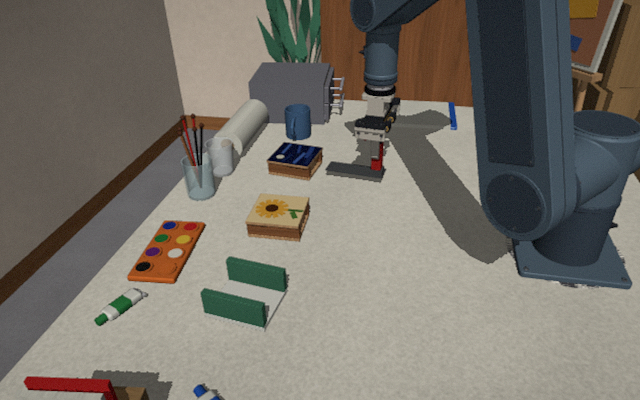

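The side view shows the blade at (355,171) aligned and level in front of the blue stand's gap, at (295,160). I'm inserting now.

Emit:
servo_tool(moves=[[[0,0,-0.006],0,0.015],[[0,0,-0.014],0,0.015],[[0,0,-0.016],0,0.015],[[0,0,-0.016],0,0.015],[[0,0,-0.016],0,0.015],[[0,0,-0.016],0,0.015],[[0,0,-0.016],0,0.015],[[0,0,-0.016],0,0.015],[[0,0,-0.009],0,0.015],[[0,0,-0.004],0,0.015]])

```text
t: 10.3
position: [0.5546, -0.2406, 0.0993]
tool_rot: [-2.156, 0.141, 2.153]
force: [0.1, -0.9, -1.7]
opening: 0.28
```

Emit:
servo_tool(moves=[[[-0.002,0,0],0,0.015],[[-0.002,0,0],0,0.015],[[-0.002,0,0],0,0.015],[[-0.002,0,0],0,0.015],[[-0.002,0,0],0,0.015],[[-0.002,0,0],0,0.015],[[-0.002,0,0],0,0.015],[[-0.002,0,0],0,0.015],[[-0.002,0,0],0,0.015],[[-0.002,0,0],0,0.015]])

```text
t: 11.13
position: [0.5529, -0.2402, 0.1193]
tool_rot: [-2.154, 0.14, 2.154]
force: [-1.0, -0.2, -2.0]
opening: 0.282
```

```bash
cat > bd.py <<'E'
# board on the blade, in TCP/spatula axes
from h import *
import sys
s,M=tool(); p=s["position"]; ax=-M[:,2]; by=-M[:,1]
print("t",s["t"],"tcp",p.round(4),"yaw",np.degrees(np.arctan2(ax[1],ax[0])).round(2))
for n in("top","side"):
    im,d=snapshot(n); cv2.imwrite(f"pics/{n}_{sys.argv[1]}.png",im[...,::-1])
    W=cloud(n,d); L=W-p; a=L@ax; b=L@by; c=W[...,2]-(p[2]-.076)
    m=(d>0)&(a>.03)&(a<.19)&(abs(b)<.08)&(abs(c-.009)<.005)
    k,l,st,_=cv2.connectedComponentsWithStats(m.astype(np.uint8)); i=1+st[1:,4].argmax(); m=l==i
    A=np.c_[a[m]-.1,b[m],np.ones(m.sum())]; co=np.linalg.lstsq(A,c[m],rcond=None)[0]
    print(n,m.sum(),"height at 100",(co[2]*1e3).round(1),"pitch,roll",np.degrees(co[:2]).round(2),"in spatula axes",rect(np.c_[a[m],b[m]]),"world",rect(W[m]))
E
python3 bd.py 3
```

```text
t 11.1333 tcp [ 0.5529 -0.2402  0.1193] yaw -7.46
top 1160 height at 100 7.2 pitch,roll [-1.37 -0.04] in spatula axes (124.0, 6.2, 107.1, 71.3, -0.42) world (676.7, -250.2, 107.1, 71.3, -7.88)
side 929 height at 100 8.1 pitch,roll [-0.79 -0.28] in spatula axes (99.8, 0.3, 128.6, 123.7, -0.82) world (651.9, -252.8, 128.6, 123.7, -8.28)
```

View pics/side_3.png

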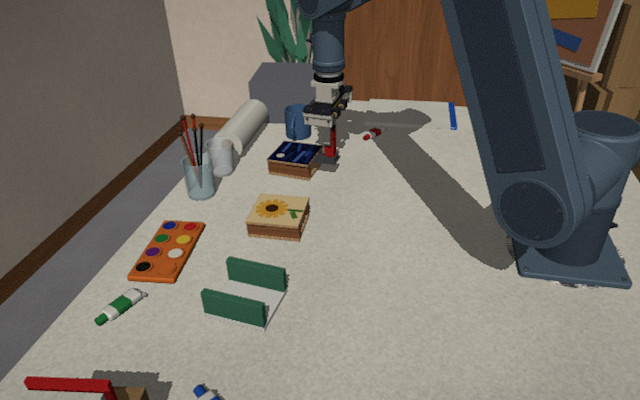

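The blade is under the board, which rides at x = 99.8 mm on it, nearly level (about -1°). In the side view, board (295,158) sits just above its stand. I'm lifting now, then carrying slowly.

Emit:
servo_tool(moves=[[[-0.003,0,0],0,0.015],[[-0.005,0,0],0,0.015],[[-0.007,0,0],0,0.015],[[-0.009,0,0],0,0.015],[[-0.01,0,0],0,0.015],[[-0.01,0,0],0,0.015],[[-0.01,0,0],0,0.015],[[-0.008,0,0],0,0.015],[[-0.005,0,0],0,0.015],[[-0.003,0,0],0,0.015]])

```text
t: 12.07
position: [0.5534, -0.2405, 0.1904]
tool_rot: [-2.156, 0.141, 2.153]
force: [0.2, 0.4, -1.8]
opening: 0.286
```

```bash
python3 bd.py 4
```

```text
t 12.0667 tcp [ 0.5534 -0.2405  0.1904] yaw -7.46
top 1301 height at 100 7.5 pitch,roll [-1.22 -0.11] in spatula axes (128.3, 2.0, 115.5, 63.1, -0.17) world (680.9, -255.2, 115.5, 63.1, -7.64)
side 895 height at 100 7.9 pitch,roll [-0.75 -0.4 ] in spatula axes (99.3, 1.3, 125.4, 124.0, -1.3) world (652.1, -252.2, 125.4, 124.0, -8.76)
```

View pics/side_4.png

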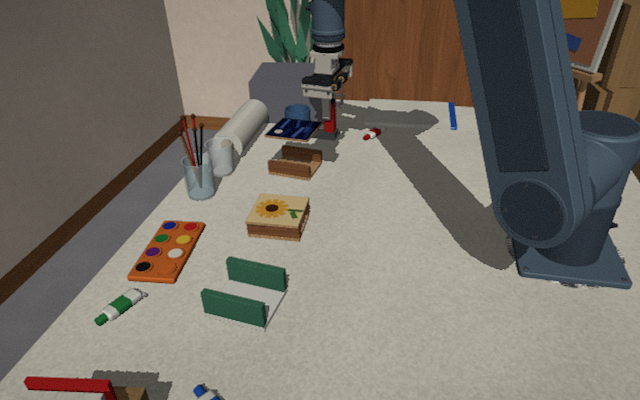

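The board is clear of its stand and steady. I'm carrying it toward the drying stand with gentle ramps.

Emit:
servo_tool(moves=[[[0,-0.004,0.0008],0,0.015],[[0,-0.008,0.0017],0,0.015],[[0,-0.012,0.0025],0,0.015],[[0,-0.016,0.0034],0,0.015],[[0,-0.02,0.0042],0,0.015],[[0,-0.02,0.0042],0,0.015],[[0,-0.02,0.0042],0,0.015],[[0,-0.02,0.0042],0,0.015],[[0,-0.02,0.0042],0,0.015],[[0,-0.02,0.0042],0,0.015]])

```text
t: 13.0
position: [0.5397, -0.0745, 0.189]
tool_rot: [-2.154, 0.139, 2.155]
force: [0.2, -0.0, -1.6]
opening: 0.281
```

Emit:
servo_tool(moves=[[[0,-0.02,0.0042],0,0.015],[[0,-0.02,0.0042],0,0.015],[[0,-0.02,0.0042],0,0.015],[[0,-0.02,0.0042],0,0.015],[[0,-0.02,0.0042],0,0.015],[[0,-0.02,0.0042],0,0.015],[[0,-0.02,0.0042],0,0.015],[[0,-0.02,0.0042],0,0.015],[[0,-0.02,0.0042],0,0.015],[[0,-0.02,0.0042],0,0.015]])

```text
t: 13.83
position: [0.5233, 0.1289, 0.189]
tool_rot: [-2.154, 0.139, 2.155]
force: [0.3, -0.1, -1.8]
opening: 0.279
```

Emit:
servo_tool(moves=[[[0,-0.02,0.0042],0,0.015],[[0,-0.02,0.0042],0,0.015],[[0,-0.02,0.0042],0,0.015],[[0,-0.02,0.0042],0,0.015],[[0,-0.02,0.0042],0,0.015],[[0,-0.02,0.0042],0,0.015],[[0,-0.016,0.0034],0,0.015],[[0,-0.012,0.0025],0,0.015],[[0,-0.008,0.0017],0,0.015],[[0,-0.004,0.0008],0,0.015]])

```text
t: 14.67
position: [0.5113, 0.2909, 0.189]
tool_rot: [-2.154, 0.139, 2.155]
force: [-0.0, -1.2, -2.5]
opening: 0.283
```

Emit:
servo_tool(moves=[[[0.002,0,0],-0.007,0.015],[[0.004,0,0],0,0.015],[[0.006,0,0],0,0.015],[[0.008,0,0],0,0.015],[[0.008,0,0],0,0.015],[[0.006,0,0],0,0.015],[[0.004,0,0],0,0.015],[[0.002,0,0],0,0.015],[[0,0,0],0,0.015],[[0,0,0],0,0.015]])

```text
t: 15.5
position: [0.5124, 0.2895, 0.1492]
tool_rot: [-2.158, 0.133, 2.158]
force: [0.7, 1.1, -2.0]
opening: 0.28
```

```bash
python3 bd.py 5
```

```text
t 15.5 tcp [0.5124 0.2895 0.1492] yaw -7.06
top 2863 height at 100 7.2 pitch,roll [-0.86 -0.08] in spatula axes (99.3, -0.6, 121.9, 120.5, -0.37) world (610.9, 276.7, 121.9, 120.5, -7.43)
side 2939 height at 100 7.7 pitch,roll [-0.97 -0.28] in spatula axes (100.2, 0.6, 121.6, 123.0, -0.26) world (611.9, 277.7, 121.6, 123.0, -7.32)
```

View pics/side_5.png

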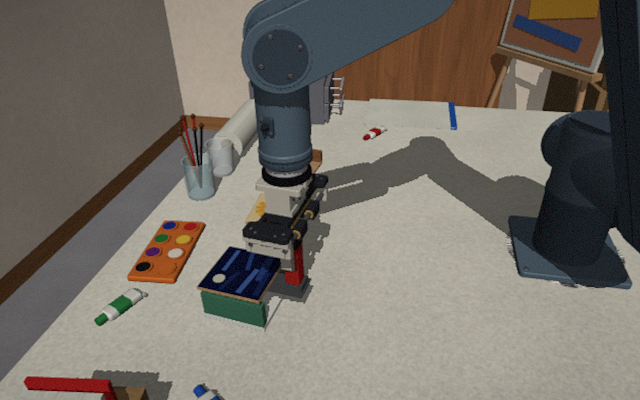

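Board centre reads (0.611, 0.277) over a stand centre of (0.611, 0.277), with yaw -7.4° against -7.0°. In the side view the board at (240,275) sits over the rails. I'm trimming the yaw by 0.4° and lowering.

Emit:
servo_tool(moves=[[[0,0.0008,0],-0.006,0.015],[[0.001,0,0],0,0.015],[[0.002,0,0],0,0.015],[[0.002,0,0],0,0.015],[[0.002,0,0],0,0.015],[[0.002,0,0],0,0.015],[[0.002,0,0],0,0.015],[[0.001,0,0],0,0.015],[[0.001,0,0],0,0.015],[[0.001,0,0],0,0.015]])

```text
t: 16.43
position: [0.5122, 0.2887, 0.1351]
tool_rot: [-2.161, 0.127, 2.161]
force: [-0.4, 0.8, -1.7]
opening: 0.28
```

Emit:
servo_tool(moves=[[[0.001,0,0],0,0.015],[[0.001,0,0],0,0.015],[[0.001,0,0],0,0.015],[[0.002,0,0],0,0.015],[[0.002,0,0],0,0.015],[[0.003,0,0],0,0.015],[[0.003,0,0],0,0.015],[[0.003,0,0],0,0.015],[[0,0,0],0,0.015],[[0,0,0],0,0.015]])

```text
t: 17.27
position: [0.512, 0.2886, 0.1188]
tool_rot: [-2.16, 0.127, 2.162]
force: [0.2, 0.6, -0.8]
opening: 0.283
```

```bash
cat > fin.py <<'E'
from h import *
import sys
s,M=tool(); print(s["t"],s["position"].round(4))
for n in("top","side"):
    im,d=snapshot(n); cv2.imwrite(f"pics/{n}_{sys.argv[1]}.png",im[...,::-1]); W=cloud(n,d); X,Y,Z=[W[...,i] for i in range(3)]
    for nm,xc,yc,zz in(("blue",.611,.277,.066),("sun",.621,.02,.046)):
        m=(d>0)&(abs(X-xc)<.08)&(abs(Y-yc)<.08)&(abs(Z-zz)<.0045)
        if m.sum()<50: print(n,nm,"few"); continue
        k,l,st,_=cv2.connectedComponentsWithStats(m.astype(np.uint8)); m=l==1+st[1:,4].argmax()
        print(n,nm,m.sum(),"z",np.percentile(Z[m],[5,50,95]).round(4),rect(W[m]))
E
python3 fin.py 6
```

```text
17.2667 [0.512  0.2886 0.1188]
top blue 2945 z [0.0641 0.0663 0.0684] (611.3, 276.8, 122.5, 120.7, -6.78)
top sun 3366 z [0.044  0.0462 0.0485] (621.3, 20.1, 121.0, 120.0, 1.35)
side blue 2680 z [0.0642 0.0664 0.0682] (612.0, 277.5, 123.2, 122.1, -6.61)
side sun 346 z [0.0439 0.0462 0.0483] (672.3, 25.4, 46.6, 130.5, 17.1)
```

The board rests on the rails (top at z 0.066) at (0.611, 0.277), yaw -6.7°. I'm drawing the blade out and setting it down.

Emit:
servo_tool(moves=[[[0,0,0.004],0,0.015],[[0,0,0.01],0,0.015],[[0,0,0.016],0,0.015],[[0,0,0.02],0,0.015],[[0,0,0.02],0,0.015],[[0,0,0.02],0,0.015],[[0,0,0.02],0,0.015],[[0,0,0.02],0,0.015],[[0,0,0.015],0,0.015],[[0,0,0.005],0,0.015]])

```text
t: 18.2
position: [0.3601, 0.3062, 0.1191]
tool_rot: [-2.16, 0.126, 2.164]
force: [0.2, -0.2, -1.4]
opening: 0.278
```

Emit:
servo_tool(moves=[[[0.004,0,0],0,0.015],[[0.008,0,0],0,0.015],[[0.008,0,0],0,0.015],[[0.008,0,0],0,0.015],[[0.006,0,0],0,0.015],[[0.003,0,0],0,0.015],[[0.002,0,0],0,0.015],[[0.001,0,0],0,0.015],[[0.001,0,0],0,0.015],[[0,0,0],0,0.015]])

```text
t: 19.03
position: [0.3634, 0.3063, 0.0782]
tool_rot: [-2.161, 0.127, 2.161]
force: [1.0, 0.6, -1.4]
opening: 0.282
```

```bash
python3 sp.py 7; python3 -c "
from h import *;print(ctrl.observe()['force'])"
```

```text
t 19.0333 tcp [0.3634 0.3063 0.0782] spat yaw by tool -6.71 j6 2.15
top 2309 top-face height vs nominal 3mm at handle 2.2 pitch deg -1.24 roll -0.22 tip 148.8 b range [-39.   39.4] rect world (453.3, 295.7, 79.9, 119.0, -6.68)
side 2210 top-face height vs nominal 3mm at handle 2.6 pitch deg -1.21 roll 0.64 tip 148.7 b range [-39.4  39.2] rect world (452.8, 295.8, 80.0, 119.9, -6.59)
[-0.50321661  0.26239835 -2.78591223]
```

Emit:
servo_tool(moves=[[[0.001,0,0],0,0.015],[[0.001,0,0],0,0.015],[[0,0,0],0,0.015],[[0,0,0],0,0.015],[[0,0,0],0,0.03],[[0,0,0],0,0.04],[[0,0,0],0,0.07],[[0,0,0],0,0.093],[[0,0,0],0,0.093],[[0,0,0],0,0.093]])

```text
t: 19.97
position: [0.3633, 0.3063, 0.0762]
tool_rot: [-2.161, 0.127, 2.161]
force: [-0.3, -0.4, -0.3]
opening: 0.633
```

Emit:
servo_tool(moves=[[[0,0,0],0,0.093],[[0,0,0],0,0.093],[[0,0,0],0,0.093],[[-0.01,0,0],0,0.093],[[-0.02,0,0],0,0.093],[[-0.025,0,0],0,0.093],[[-0.025,0,0],0,0.093],[[-0.025,0,0],0,0.093],[[-0.02,0,0],0,0.093],[[-0.01,0,0],0,0.093]])

```text
t: 20.8
position: [0.3643, 0.3068, 0.2139]
tool_rot: [-2.164, 0.124, 2.156]
force: [0.0, 0.2, -0.4]
opening: 0.998
```

```bash
python3 fin.py 8; python3 -c "
from h import *;print(ctrl.observe()['force'])"
```

```text
20.8 [0.3643 0.3068 0.2139]
top blue 3657 z [0.0639 0.0662 0.0685] (611.2, 276.2, 121.2, 121.2, -6.8)
top sun 3372 z [0.044  0.0463 0.0486] (621.7, 20.1, 121.3, 120.0, 1.28)
side blue 3091 z [0.0643 0.0664 0.0682] (612.0, 276.0, 125.2, 121.7, -6.65)
side sun 1632 z [0.0442 0.0466 0.0487] (622.8, 21.4, 121.3, 125.7, 1.23)
[ 0.46405287 -0.16450274 -0.49698762]
```

View pics/side_8.png

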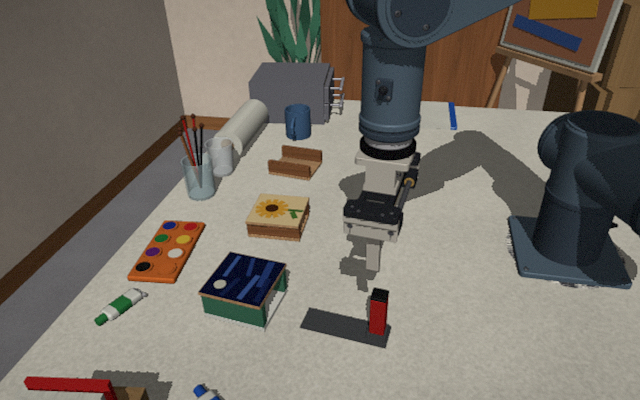

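The side view shows the navy board, paint up, on the green stand at (245,285). The spatula stands flat on the table at (350,325), released. The sunflower at (278,216) hasn't moved, and the gripper is clear. I'm handing it in.

```bash
python3 -c "
from workcell import workorder;print(workorder.close_job())"
```

```text
the job is handed in; nothing more can be done
None
```

The blue painting is on the drying stand, paint side up, and the job was handed in at about 21 s of the 72 s limit. I gripped the spatula, turned it half round, slid it under the board, and carried the board over. After setting the board down, I drew the blade out, stood the spatula on the table and let go.

Last checks:
- **Painting:** it rests on the rails with its top at z ≈ 0.066 m. Its centre reads (0.611, 0.276) and yaw -6.7°; the stand measures (0.611, 0.277) and -7.0°. The top and side cameras agree within about 1 mm. On the blade, the board tilted only about 1°.
- **Spatula:** it stands upright and free on the table, well clear of the stand. I judged that it lies flat from the final picture and did not measure it again after release. My last measuring script for the held blade also caught the table around it, so its tip and width numbers there mean nothing.
- **Sunflower painting:** it reads (0.622, 0.020), within measuring noise of its start.
- **Robot:** the gripper is open and raised above everything, and the force on the tool is about zero.

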